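# Withdraw the clipped locker fobs

### The job

Two of the four parcel-locker fobs in the sorting tray have had a corner cut off to mark them as withdrawn. Slide those two out of their pockets, over the step, into the sunken reject bin along the tray's far side so that they lie flat in it, pressing on them only moderately (never harder than about 45 N). Leave the two whole fobs in their pockets and do not disturb the things standing around the tray.

Things in the scene. Friction and masses are not known exactly. Their poses are not given: they have to be found in the camera images.
- tray: pale wooden sorting tray, fixed, 241 (x) x 302 (y) x 32 mm high. Origin: centre of its underside; x points from the pockets (near side) to the reject bin (far side), z up. Near half: four pockets centred at x = -65, y = -111, -37, 37, 111 mm, each 68 mm wide, floor at z = 20, from a back wall (face at x = -117) to an open far end at x = -13 mm, a 14 mm step down into the bin.
- pockets (a point): middle of the row of pockets, on their floor (tray x = -65, y = 0, z = 20 mm). Dividers (6 mm thick) and back wall stand 12 mm above this floor, level with or up to 4 mm above the fobs' tops, with about 2 mm of play round a fob: at home it can be neither gripped nor pushed from behind. Pressed on top with the fingertips (8 to 20 N) it drags along, sliding easily on the lacquer; nothing springs.
- step_edge (a point): middle of the pockets' open far edge (tray x = -13, y = 0, z = 20 mm), where the floor drops 14 mm to the bin floor. Once a fob has been drawn some 40 mm or more out, the closed fingers fit down into the pocket behind it and can push its rear edge over this step.
- bin_in (a point): centre of the reject bin's floor (tray x = 49.5, y = 0, z = 6 mm). The bin is undivided, 125 (x) x 290 (y) mm inside, from the step at tray x = -13 to its far wall at x = 112 mm; its far and side walls reach z = 32 mm.
- fob_a: black plastic parcel-locker fob, flat slab 100 (its x) x 64 (its y) mm, rigid, 8 to 12 mm thick (each its own; find its top by touch), about 120 g, lying in one of the tray's four pockets (any of them), its x along the tray's x. Origin: centre of its underside. Whole: all four corners square.
- fob_b: black plastic parcel-locker fob, flat slab 100 (its x) x 64 (its y) mm, rigid, 8 to 12 mm thick (each its own; find its top by touch), about 120 g, lying in one of the tray's four pockets (any of them), its x along the tray's x. Origin: centre of its underside. Withdrawn: the corner at its +x, +y end is cut off at 45 degrees, 26 mm along each edge.
- fob_c: black plastic parcel-locker fob, flat slab 100 (its x) x 64 (its y) mm, rigid, 8 to 12 mm thick (each its own; find its top by touch), about 120 g, lying in one of the tray's four pockets (any of them), its x along the tray's x. Origin: centre of its underside. Whole: all four corners square.
- fob_d: black plastic parcel-locker fob, flat slab 100 (its x) x 64 (its y) mm, rigid, 8 to 12 mm thick (each its own; find its top by touch), about 120 g, lying in one of the tray's four pockets (any of them), its x along the tray's x. Origin: centre of its underside. Withdrawn: the corner at its +x, -y end is cut off at 45 degrees, 26 mm along each edge.
- jar: bystander: glass jar with clip-on lid, 90 mm across, 113 mm high, standing to the left (+y) of the tray. Origin: centre of its underside
- padlock: bystander: steel padlock lying flat, body 60 x 70 x 26 mm, shackle to +x, key at -x, to the right (-y) of the tray. Origin: centre of the body's underside
- door_stop: bystander: blue silicone ribbed wedge door stop, 120 x 45 x 31 mm, to the right (-y) of the tray. Origin: centre of its underside
Not all that is in view belongs to the job. Leave any green look-alike of the fob_a alone. What is shaped like the fob_d but orange is not meant.

How it is judged:
By the outcome, as a careful person would: the job done as asked, in the order asked, and still so for the second after the job is handed in, with the robot touching nothing.
It also fails if it takes over 64 s, if anything falls off the work surface, if the arm or the gripper's body presses on something with over 40 N, if the wrist force passes 120 N, or if a joint passes its speed limit or range.

### The arm

A 6-joint arm with a two-finger parallel gripper is mounted at the origin on the work surface. World frame = base frame: x ahead of the robot, y to its left, z up, the work surface at z = 0. Lengths are in m, angles in rad, forces in N, time in s.
With the tool pointing down it reaches from about 0.325 to 0.9 m from the base axis. Payload 6.1 kg.
Tool frame: the origin (TCP) lies midway between the tips of the shut fingers; the grasp point (between the pads) lies 19 mm behind it; z points along the fingers, y is the line along which they close (so a half turn about z gives the same grasp; the last joint's range is limited). The gripper opens to 85 mm and grips with 20 to 120 N. Pads are 22 mm wide; open, the fingers measure 114 mm over their backs; the gripper's body (76 mm by 85 mm) begins 54 mm behind the grasp point. The pads swing forward as they close: fully open they stand 13 mm farther back than shut.
Start: joints at [1.163, 0.22, 1.526, -0, 1.395, -0.126], TCP at [0.174, 0.6, 0.231] pointing down, gripper open.
Joint ranges: [-2.98, 2.98], [-0.91, 2.08], [0.09, 2.57], [-1.24, 4.39], [0.2, 2.65], [-2.68, 2.68]. Speed limits (rad/s): [2.57, 2.57, 3.01, 3.14, 3.14, 3.14].

### API

Orientations are given as a unit quaternion [w, x, y, z].
In Python, from station import robot, viewer gives the robot as it stands. The module is installed in compiled form; this text tells all that it offers.
- The arm moves only by the tool drive_tool, never from a script. Its argument "increments" is a list of rows, each an object with "rotation": the turn, a rotation vector about the world's x, y, z in rad, a list of three; "dp": the shift along the world's x, y, z in mm, a list of three; "hand": the opening, from 0 (shut) to 1 (fully open). A call has 1 to 8 rows; each row shifts and turns the commanded pose from where the row before left it; what a row does not reach is not made up. A row lasts 1/12 s, in which the tool goes at most 41.7 mm and 7.16 degrees, less where a joint would pass 70% of its speed; a pose out of reach is approached as far as the arm can. A call with a gripper value outside its range is refused whole. The fingers move at their own pace and stop on an object; the grip force is fixed at half the most. Time passes only in rows, so rows that do not move let the fingers close. It gives the time, the measured TCP pose, the force, the opening and the grip force at its end, in the units of the state.
- robot.read_state(): the state, without advancing time (a new reading comes with each control period).
- viewer.read_camera(name): name is "side" or "top"; returns (picture, depth): 384x512x3 uint8, red, green, blue; 384x512 float32, m along the optical axis (not along the pixel's ray), 0 where there is no reading.
- viewer.camera_info(name): a dict with "fx", "fy", "cx", "cy" (pixels), "origin" and "orientation" of the camera in the world. Camera axes: x right, y up, looking along -z (the intrinsics and any distortion apply to the point x, -y, -z); pixel columns grow to the right and rows downward; lengths in m; the calibration is good to about 2 mm. A picture is of the moment at which its call begins. camera_info takes no time and is no camera call.
- robot.close_job(): hands the job in; it is judged then, once.
The state is a dict: "t": time; "qpos": joint angles; "qd": joint speeds; "joint_efforts": joint torques, N m; "tool_pos": TCP position; "tool_rot": TCP orientation; "force": force on the tool from outside, world axes, zero at the start; "wrist_torque": the same for the moment, N m; "grip_width": finger opening in m; "grasp_force": force on a finger pad.
Only numpy, scipy, OpenCV 4.12 (cv2) and the standard library are available. Lean on these libraries where they do the work, as an engineer would, in place of code of your own. Each camera call takes 0.05 s, during which the arm holds its last target. There are 200 camera calls.

## Working session

There is one attempt and no reset: what is moved stays moved. The work goes in short steps, Python scripts to look and compute and a tool call to move; the robot and the scene stay as the last step left them, time stands still between calls to the robot, and variables do not carry over. Pictures are saved under pics/ and viewed, at most 10 in all, crops included, and the job is handed in when it is done.

Besides the shell and the picture viewer there is one more tool, called after ">>>" as name(argument=value, ...), one argument or row to a line, values as JSON. drive_tool: Moves the arm, as the interface text tells. Its arguments: {"type":"object","properties":{"increments":{"type":"array","items":{"type":"object","properties":{"rotation":{"type":"array","items":{"type":"number"}},"dp":{"type":"array","items":{"type":"number"}},"hand":{"type":"number"}}}}},"required":["increments"]}

```bash
mkdir -p pics; cat > h.py <<'E'
import numpy as np, cv2
from scipy.spatial.transform import Rotation as R
from station import robot, viewer
def cloud(name):
    im,d=viewer.read_camera(name); c=viewer.camera_info(name)
    v,u=np.mgrid[0:384,0:512]
    p=np.stack([(u-c['cx'])/c['fx']*d,-(v-c['cy'])/c['fy']*d,-d],-1)
    q=np.array(c['orientation'])
    P=p@R.from_quat(q[[1,2,3,0]]).as_matrix().T+np.array(c['origin'])
    P[d==0]=np.nan
    return im,d,P
E
python3 - <<'E'
from h import *
for n in('top','side'):
    im,d,P=cloud(n); np.savez(n,im=im,P=P); cv2.imwrite(f'pics/{n}0.png',im[:,:,::-1]); print(viewer.camera_info(n))
print(robot.read_state())
E
```

```text
{'fx': 452.2271187910181, 'fy': 452.2271187910181, 'cx': 258.1399264952154, 'cy': 190.28918223792851, 'origin': array([ 0.31486621, -0.0281027 ,  1.18348858]), 'orientation': array([ 0.70824392,  0.05672324, -0.0539892 , -0.70161114])}
{'fx': 439.1921524768589, 'fy': 439.1921524768589, 'cx': 254.80945265015, 'cy': 189.5965487424553, 'origin': array([ 0.37166031, -0.79478659,  0.64590493]), 'orientation': array([ 0.88799675,  0.45052123, -0.03289165, -0.08608444])}
{'t': 0.1, 'qpos': array([ 1.16292216e+00,  2.21174795e-01,  1.52750713e+00,  1.94142099e-05,
        1.39470618e+00, -1.26117478e-01]), 'qd': array([-0.00079114, -0.00102761, -0.00386648,  0.00111728, -0.00106161,
       -0.00127946]), 'joint_efforts': array([ 1.21201087e-03, -4.98249364e+01, -3.90546191e+01, -2.13449625e-04,
        5.73341909e-03,  3.13794055e-05]), 'tool_pos': array([0.17356452, 0.59984233, 0.23028607]), 'tool_rot': array([-2.46067933e-04,  1.40414449e-01,  9.90092408e-01, -8.63395076e-04]), 'force': array([0.57345845, 0.3473717 , 0.03161824]), 'wrist_torque': array([ 0.06388338,  0.01991365, -0.02428217]), 'grasp_force': 0.0, 'grip_width': 0.08510142481981829}
```

View pics/top0.png

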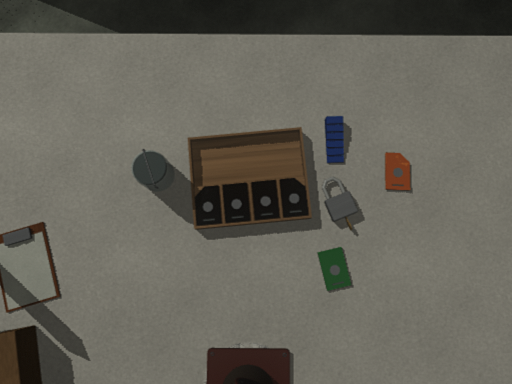

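View pics/side0.png

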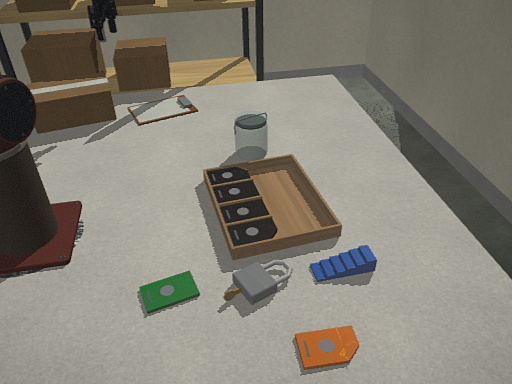

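The top view shows the tray at about px (189..311, 128..228), with fobs at (208,206), (236,203), (265,200) and (293,198). I'll zoom in to see which corners are cut and fit the tray pose.

```bash
python3 - <<'E'
from h import *
a=np.load('top.npz'); im,P=a['im'],a['P']
cv2.imwrite('pics/crop.png',cv2.convertScaleAbs(cv2.resize(im[170:235,185:320,::-1],None,fx=5,fy=5,interpolation=cv2.INTER_CUBIC),alpha=2.5))
from scipy.optimize import minimize
def fit(pts):
    r=cv2.minAreaRect((pts*1000).astype(np.float32)); return r
for n,(r0,r1,c0,c1) in {'top':(115,235,178,320),'side':(150,262,195,345)}.items():
    a=np.load(n+'.npz');im,P=a['im'],a['P']
    Q=P[r0:r1,c0:c1].reshape(-1,3); Q=Q[np.isfinite(Q[:,2])]
    print(n,np.histogram(Q[:,2],bins=np.arange(-.01,.06,.004)))
    s=Q[(Q[:,2]>.024)&(Q[:,2]<.042)]
    # filter to x,y neighbourhood
    s=s[(s[:,0]>.15)&(s[:,0]<.6)&(abs(s[:,1])<.3)]
    print(fit(s[:,:2]),len(s),s.min(0),s.max(0))
for n,px in {'top':[(208,206),(236,203),(265,200),(293,198),(250,158),(189,138),(301,128),(311,218),(196,228)],'side':[(228,175),(235,191),(243,211),(252,231),(290,200)]}.items():
    P=np.load(n+'.npz')['P']
    for u,v in px: print(n,u,v,np.nanmedian(P[v-1:v+2,u-1:u+2].reshape(-1,3),axis=0).round(4))
E
```

```text
top (array([ 234, 2832, 3751, 3354, 1036,  126,  227,  302, 1011, 2641, 1380,
         82,    0,    0,    0,    0,    0]), array([-0.01 , -0.006, -0.002,  0.002,  0.006,  0.01 ,  0.014,  0.018,
        0.022,  0.026,  0.03 ,  0.034,  0.038,  0.042,  0.046,  0.05 ,
        0.054,  0.058]))
((512.970947265625, 0.2513885498046875), (202.85850524902344, 302.5068664550781), 5.817523956298828) 4422 [ 0.39834966 -0.15884384  0.0240018 ] [0.59980223 0.15949327 0.03616081]
side (array([   0,  110, 5793, 1974, 2531,  355,  433,  426,  412, 1664, 2911,
        122,    0,    0,    0,    0,    0]), array([-0.01 , -0.006, -0.002,  0.002,  0.006,  0.01 ,  0.014,  0.018,
        0.022,  0.026,  0.03 ,  0.034,  0.038,  0.042,  0.046,  0.05 ,
        0.054,  0.058]))
((510.68597412109375, 38.30604553222656), (202.99334716796875, 377.849853515625), 5.854147434234619) 4369 [ 0.39906022 -0.15874198  0.02400783] [0.59989106 0.22740673 0.03675362]
top 208 206 [0.4557 0.1062 0.0267]
top 236 203 [0.464  0.0341 0.0284]
top 265 200 [ 0.4722 -0.0407  0.0275]
top 293 198 [ 0.4776 -0.1125  0.0318]
top 250 158 [ 5.88e-01 -1.00e-04  5.10e-03]
top 189 138 [0.6349 0.1622 0.0288]
top 301 128 [ 0.6665 -0.134   0.0291]
top 311 218 [ 0.4288 -0.1622 -0.0009]
top 196 228 [0.3984 0.1362 0.0289]
side 228 175 [0.4591 0.1079 0.0292]
side 235 191 [0.4661 0.0343 0.0321]
side 243 211 [ 0.4726 -0.0418  0.0296]
side 252 231 [ 0.4804 -0.1156  0.032 ]
side 290 200 [0.5934 0.0053 0.0066]
```

View pics/crop.png

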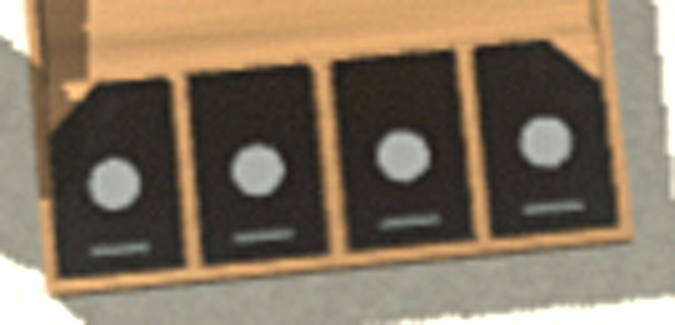

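The crop shows the left fob cut at its far left corner (crop px 75,105) and the right fob cut at its far right corner (575,60). The two middle fobs are whole. So fob_b is at tray y=+111 and fob_d at y=-111.

```bash
python3 - <<'E'
from h import *
S=[]
for n,(r0,r1,c0,c1) in {'top':(115,235,178,320),'side':(150,262,200,345)}.items():
    a=np.load(n+'.npz');P=a['P']
    Q=P[r0:r1,c0:c1].reshape(-1,3)
    s=Q[(Q[:,2]>.024)&(Q[:,2]<.042)&(Q[:,0]>.35)&(Q[:,0]<.72)&(abs(Q[:,1])<.18)]
    r=cv2.minAreaRect((s[:,:2]*1000).astype(np.float32)); print(n,r); S.append(r)
c=np.mean([r[0] for r in S],axis=0); th=np.deg2rad(np.mean([r[2] for r in S])); print(c,th)
# sign check by rect: x axis direction
for t in (th,):
    M=np.array([[np.cos(t),-np.sin(t)],[np.sin(t),np.cos(t)]])
    for p in [(-65,111),(-65,37),(-65,-37),(-65,-111),(-13,111),(-13,-111),(49.5,0),(-90,111),(-90,-111)]: print(p,(c+M@p).round(1))
    print('xhat',M[:,0],'yhat',M[:,1])
# discs
E
```

```text
top ((532.8399047851562, 2.4509735107421875), (242.17718505859375, 302.640625), 5.978461742401123)
side ((534.0422973632812, 6.087158203125), (242.88992309570312, 308.98358154296875), 5.854147434234619)
[533.44110107   4.26906586] 0.1032589946169945
(-65, 111) [457.3 108. ]
(-65, 37) [465.   34.4]
(-65, -37) [472.6 -39.2]
(-65, -111) [ 480.2 -112.8]
(-13, 111) [509.1 113.3]
(-13, -111) [ 532.  -107.5]
(49.5, 0) [582.7   9.4]
(-90, 111) [432.5 105.4]
(-90, -111) [ 455.4 -115.4]
xhat [0.99467353 0.10307559] yhat [-0.10307559  0.99467353]
```

>>> drive_tool(
  increments=[
    {"dp": [16, -31, 0], "rotation": [0, 0, 0.048], "hand": 0},
    {"dp": [16, -31, 0], "rotation": [0, 0, 0.048], "hand": 0},
    {"dp": [16, -31, 0], "rotation": [0, 0, 0.048], "hand": 0},
    {"dp": [16, -31, 0], "rotation": [0, 0, 0.048], "hand": 0},
    {"dp": [16, -31, 0], "rotation": [0, 0, 0.048], "hand": 0},
    {"dp": [16, -31, 0], "rotation": [0, 0, 0.048], "hand": 0},
    {"dp": [16, -31, 0], "rotation": [0, 0, 0.048], "hand": 0},
    {"dp": [16, -31, 0], "rotation": [0, 0, 0.048], "hand": 0},
  ],
)

```text
t: 0.77
tool_pos: [0.3019, 0.3507, 0.2309]
tool_rot: [-0.0, -0.052, 0.999, -0.0]
force: [0.6, 0.5, 0.3]
grip_width: -0.0001
grasp_force: 0.0
```

>>> drive_tool(
  increments=[
    {"dp": [16, -31, 0], "hand": 0},
    {"dp": [16, -31, 0], "hand": 0},
    {"dp": [16, -31, -20], "hand": 0},
    {"dp": [16, -31, -20], "hand": 0},
    {"dp": [16, -31, -20], "hand": 0},
    {"dp": [16, -31, -20], "hand": 0},
    {"dp": [16, -31, -20], "hand": 0},
    {"dp": [16, -31, -20], "hand": 0},
  ],
)

```text
schema error: expected keys rotation, dp, hand
```

>>> drive_tool(
  increments=[
    {"dp": [16, -31, 0], "rotation": [0, 0, 0], "hand": 0},
    {"dp": [16, -31, 0], "rotation": [0, 0, 0], "hand": 0},
    {"dp": [16, -31, -20], "rotation": [0, 0, 0], "hand": 0},
    {"dp": [16, -31, -25], "rotation": [0, 0, 0], "hand": 0},
    {"dp": [16, -31, -25], "rotation": [0, 0, 0], "hand": 0},
    {"dp": [16, -31, -25], "rotation": [0, 0, 0], "hand": 0},
    {"dp": [16, -31, -25], "rotation": [0, 0, 0], "hand": 0},
    {"dp": [16, -30, -25], "rotation": [0, 0, 0], "hand": 0},
  ],
)

```text
t: 1.43
tool_pos: [0.428, 0.1077, 0.0885]
tool_rot: [0.0, -0.051, 0.999, 0.0]
force: [-0.0, -0.0, -0.9]
grip_width: -0.0001
grasp_force: 0.0
```

>>> drive_tool(
  increments=[
    {"dp": [0, 0, -20], "rotation": [0, 0, 0], "hand": 0},
    {"dp": [0, 0, -15], "rotation": [0, 0, 0], "hand": 0},
    {"dp": [0, 0, -5], "rotation": [0, 0, 0], "hand": 0},
    {"dp": [0, 0, 0], "rotation": [0, 0, 0], "hand": 0},
  ],
)

```text
t: 1.77
tool_pos: [0.4261, 0.1091, 0.0479]
tool_rot: [-0.002, -0.051, 0.999, -0.0]
force: [0.5, 0.0, -0.2]
grip_width: 0.0001
grasp_force: 0.0
```

>>> drive_tool(
  increments=[
    {"dp": [3, -5, -8], "rotation": [0, 0, 0], "hand": 0},
    {"dp": [0, 0, 0], "rotation": [0, 0, 0], "hand": 0},
    {"dp": [0, 0, -4], "rotation": [0, 0, 0], "hand": 0},
    {"dp": [0, 0, 0], "rotation": [0, 0, 0], "hand": 0},
  ],
)

```text
t: 2.1
tool_pos: [0.4309, 0.1045, 0.0377]
tool_rot: [0.0, -0.051, 0.999, -0.0]
force: [-0.3, 0.0, -0.0]
grip_width: 0.0002
grasp_force: 0.0
```

>>> drive_tool(
  increments=[
    {"dp": [0, 0, -2], "rotation": [0, 0, 0], "hand": 0},
    {"dp": [0, 0, 0], "rotation": [0, 0, 0], "hand": 0},
  ],
)

```text
t: 2.27
tool_pos: [0.4308, 0.1045, 0.0356]
tool_rot: [0.0, -0.051, 0.999, -0.0]
force: [-0.5, 0.6, -0.2]
grip_width: 0.0003
grasp_force: 0.0
```

>>> drive_tool(
  increments=[
    {"dp": [0, 0, -2], "rotation": [0, 0, 0], "hand": 0},
    {"dp": [0, 0, -1], "rotation": [0, 0, 0], "hand": 0},
    {"dp": [0, 0, 0], "rotation": [0, 0, 0], "hand": 0},
  ],
)

```text
t: 2.52
tool_pos: [0.4305, 0.1044, 0.0323]
tool_rot: [-0.0, -0.051, 0.999, -0.0]
force: [-0.4, -0.1, 0.4]
grip_width: 0.0002
grasp_force: 0.0
```

>>> drive_tool(
  increments=[
    {"dp": [0, 0, -1], "rotation": [0, 0, 0], "hand": 0},
    {"dp": [0, 0, 0], "rotation": [0, 0, 0], "hand": 0},
  ],
)

```text
t: 2.68
tool_pos: [0.4306, 0.1043, 0.0314]
tool_rot: [-0.0, -0.051, 0.999, -0.0]
force: [-0.4, 0.5, -0.5]
grip_width: -0.0001
grasp_force: 0.0
```

>>> drive_tool(
  increments=[
    {"dp": [0, 0, -1], "rotation": [0, 0, 0], "hand": 0},
    {"dp": [0, 0, 0], "rotation": [0, 0, 0], "hand": 0},
  ],
)

```text
t: 2.85
tool_pos: [0.4307, 0.1043, 0.0304]
tool_rot: [-0.0, -0.051, 0.999, -0.0]
force: [-0.2, 0.4, -0.6]
grip_width: 0.0003
grasp_force: 0.0
```

>>> drive_tool(
  increments=[
    {"dp": [0, 0, -1], "rotation": [0, 0, 0], "hand": 0},
    {"dp": [0, 0, 0], "rotation": [0, 0, 0], "hand": 0},
  ],
)

```text
t: 3.02
tool_pos: [0.4306, 0.1043, 0.0294]
tool_rot: [-0.0, -0.051, 0.999, -0.0]
force: [0.6, -0.8, -0.1]
grip_width: 0.0002
grasp_force: 0.0
```

>>> drive_tool(
  increments=[
    {"dp": [0, 0, -0.5], "rotation": [0, 0, 0], "hand": 0},
    {"dp": [0, 0, 0], "rotation": [0, 0, 0], "hand": 0},
  ],
)

```text
t: 3.18
tool_pos: [0.4307, 0.1043, 0.029]
tool_rot: [-0.0, -0.051, 0.999, -0.0]
force: [0.3, -0.0, -0.5]
grip_width: -0.0001
grasp_force: 0.0
```

>>> drive_tool(
  increments=[
    {"dp": [0, 0, -0.5], "rotation": [0, 0, 0], "hand": 0},
    {"dp": [0, 0, 0], "rotation": [0, 0, 0], "hand": 0},
  ],
)

```text
t: 3.35
tool_pos: [0.4308, 0.1043, 0.0287]
tool_rot: [0.0, -0.051, 0.999, -0.0]
force: [-1.2, 0.1, 1.1]
grip_width: 0.0004
grasp_force: 0.7
```

Contact at about 28.7 mm. Press further in small steps.

>>> drive_tool(
  increments=[
    {"dp": [0, 0, -0.5], "rotation": [0, 0, 0], "hand": 0},
    {"dp": [0, 0, 0], "rotation": [0, 0, 0], "hand": 0},
  ],
)

```text
t: 3.52
tool_pos: [0.4311, 0.1044, 0.0286]
tool_rot: [0.0, -0.051, 0.999, -0.0]
force: [-1.8, 0.0, 5.6]
grip_width: 0.0001
grasp_force: 2.8
```

>>> drive_tool(
  increments=[
    {"dp": [0, 0, -0.5], "rotation": [0, 0, 0], "hand": 0},
    {"dp": [0, 0, 0], "rotation": [0, 0, 0], "hand": 0},
  ],
)

```text
t: 3.68
tool_pos: [0.4314, 0.1044, 0.0286]
tool_rot: [0.0, -0.051, 0.999, -0.0]
force: [-2.8, -0.6, 8.7]
grip_width: -0.0003
grasp_force: 4.7
```

>>> drive_tool(
  increments=[
    {"dp": [0, 0, -0.7], "rotation": [0, 0, 0], "hand": 0},
    {"dp": [3, 0.3, 0], "rotation": [0, 0, 0], "hand": 0},
    {"dp": [4, 0.4, 0], "rotation": [0, 0, 0], "hand": 0},
    {"dp": [4, 0.4, 0], "rotation": [0, 0, 0], "hand": 0},
    {"dp": [4, 0.4, 0], "rotation": [0, 0, 0], "hand": 0},
  ],
)

```text
t: 4.1
tool_pos: [0.447, 0.106, 0.0285]
tool_rot: [0.001, -0.051, 0.999, -0.0]
force: [-5.6, 0.4, 14.7]
grip_width: -0.0001
grasp_force: 7.2
```

```bash
python3 - <<'E'
from h import *
im,d,P=cloud('side'); cv2.imwrite('pics/s1.png',cv2.convertScaleAbs(cv2.resize(im[110:270,180:350,::-1],None,fx=3.5,fy=3.5,interpolation=cv2.INTER_CUBIC),alpha=1.5))
E
```

```text
(no output)
```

View pics/s1.png

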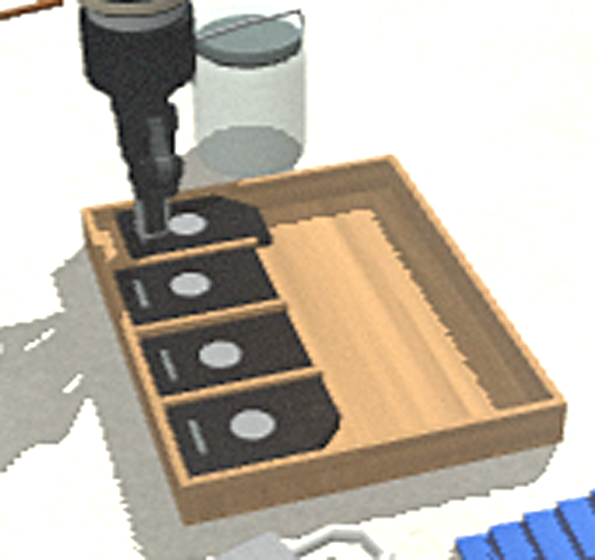

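The side view shows the far-left fob (tip at crop px 150,235) dragged out about 16 mm together with the finger. Continuing the drag.

>>> drive_tool(
  increments=[
    {"dp": [6, 0.6, 0], "rotation": [0, 0, 0], "hand": 0},
    {"dp": [6, 0.6, 0], "rotation": [0, 0, 0], "hand": 0},
    {"dp": [6, 0.6, 0], "rotation": [0, 0, 0], "hand": 0},
    {"dp": [6, 0.6, 0], "rotation": [0, 0, 0], "hand": 0},
  ],
)

```text
t: 4.48
tool_pos: [0.4711, 0.1084, 0.0285]
tool_rot: [0.001, -0.051, 0.999, -0.0]
force: [-4.0, 0.6, 13.7]
grip_width: 0.0004
grasp_force: 6.9
```

>>> drive_tool(
  increments=[
    {"dp": [6, 0.6, 0], "rotation": [0, 0, 0], "hand": 0},
    {"dp": [6, 0.6, 0], "rotation": [0, 0, 0], "hand": 0},
    {"dp": [6, 0.6, 0], "rotation": [0, 0, 0], "hand": 0},
    {"dp": [6, 0.6, 0], "rotation": [0, 0, 0], "hand": 0},
    {"dp": [0, 0, 0], "rotation": [0, 0, 0], "hand": 0},
  ],
)

```text
t: 4.9
tool_pos: [0.4963, 0.1108, 0.0285]
tool_rot: [0.002, -0.051, 0.999, 0.0]
force: [1.5, 0.0, 8.8]
grip_width: 0.0002
grasp_force: 4.8
```

>>> drive_tool(
  increments=[
    {"dp": [0, 0, 10], "rotation": [0, 0, 0], "hand": 0},
    {"dp": [0, 0, 20], "rotation": [0, 0, 0], "hand": 0},
    {"dp": [-23, -2.4, 0], "rotation": [0, 0, 0], "hand": 0},
    {"dp": [-23, -2.4, 0], "rotation": [0, 0, 0], "hand": 0},
    {"dp": [0, 0, 0], "rotation": [0, 0, 0], "hand": 0},
  ],
)

```text
t: 5.32
tool_pos: [0.4432, 0.1057, 0.0559]
tool_rot: [-0.003, -0.051, 0.999, -0.0]
force: [-0.5, 0.3, -0.4]
grip_width: -0.0001
grasp_force: 0.0
```

```bash
python3 - <<'E'
from h import *
im,d,P=cloud('side'); cv2.imwrite('pics/s2.png',cv2.convertScaleAbs(cv2.resize(im[110:270,180:350,::-1],None,fx=3.5,fy=3.5,interpolation=cv2.INTER_CUBIC),alpha=1.5))
E
```

```text
(no output)
```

View pics/s2.png

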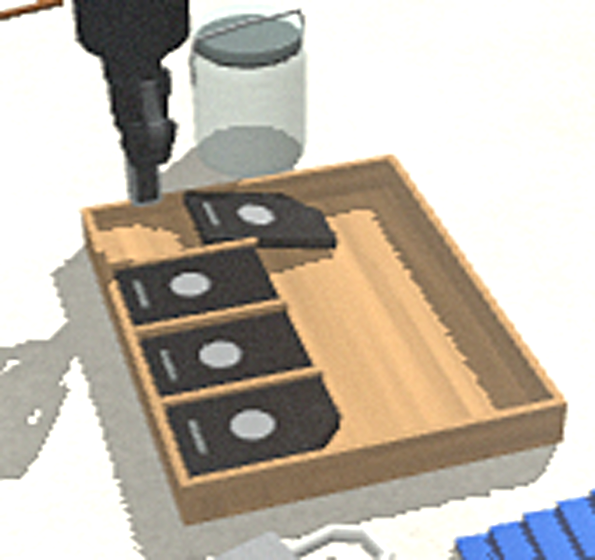

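The fob is about 60 mm out and straight, with its rear edge at crop px (185..205, 195..240) and the finger behind it. Going down behind it.

>>> drive_tool(
  increments=[
    {"dp": [0, 0, -15], "rotation": [0, 0, 0], "hand": 0},
    {"dp": [0, 0, -13], "rotation": [0, 0, 0], "hand": 0},
    {"dp": [0, 0, -5], "rotation": [0, 0, 0], "hand": 0},
    {"dp": [0, 0, 0], "rotation": [0, 0, 0], "hand": 0},
  ],
)

```text
t: 5.7
tool_pos: [0.4471, 0.1058, 0.0228]
tool_rot: [-0.001, -0.051, 0.999, -0.0]
force: [-0.0, -0.2, -0.2]
grip_width: -0.0001
grasp_force: 0.0
```

>>> drive_tool(
  increments=[
    {"dp": [5, 0.5, 0], "rotation": [0, 0, 0], "hand": 0},
    {"dp": [5, 0.5, 0], "rotation": [0, 0, 0], "hand": 0},
    {"dp": [5, 0.5, 0], "rotation": [0, 0, 0], "hand": 0},
    {"dp": [5, 0.5, 0], "rotation": [0, 0, 0], "hand": 0},
  ],
)

```text
t: 6.03
tool_pos: [0.4692, 0.1079, 0.0246]
tool_rot: [0.001, -0.051, 0.999, -0.0]
force: [0.1, -0.4, -0.0]
grip_width: 0.0
grasp_force: 0.2
```

>>> drive_tool(
  increments=[
    {"dp": [5, 0.5, 0], "rotation": [0, 0, 0], "hand": 0},
    {"dp": [5, 0.5, 0], "rotation": [0, 0, 0], "hand": 0},
    {"dp": [5, 0.5, 0], "rotation": [0, 0, 0], "hand": 0},
    {"dp": [5, 0.5, 0], "rotation": [0, 0, 0], "hand": 0},
  ],
)

```text
t: 6.37
tool_pos: [0.4882, 0.1099, 0.0238]
tool_rot: [-0.0, -0.051, 0.999, 0.0]
force: [-0.6, 0.0, 0.0]
grip_width: 0.0002
grasp_force: 0.1
```

>>> drive_tool(
  increments=[
    {"dp": [5, 0.5, 0], "rotation": [0, 0, 0], "hand": 0},
    {"dp": [5, 0.5, 0], "rotation": [0, 0, 0], "hand": 0},
    {"dp": [5, 0.5, 0], "rotation": [0, 0, 0], "hand": 0},
    {"dp": [5, 0.5, 0], "rotation": [0, 0, 0], "hand": 0},
  ],
)

```text
t: 6.7
tool_pos: [0.5083, 0.1119, 0.0238]
tool_rot: [0.0, -0.051, 0.999, 0.0]
force: [0.1, -0.6, -0.1]
grip_width: -0.0002
grasp_force: 0.0
```

>>> drive_tool(
  increments=[
    {"dp": [5, 0.5, 0], "rotation": [0, 0, 0], "hand": 0},
    {"dp": [5, 0.5, 0], "rotation": [0, 0, 0], "hand": 0},
    {"dp": [0, 0, 0], "rotation": [0, 0, 0], "hand": 0},
  ],
)

```text
t: 6.95
tool_pos: [0.519, 0.1129, 0.0241]
tool_rot: [0.001, -0.051, 0.999, 0.0]
force: [-0.2, -0.0, 0.6]
grip_width: -0.0001
grasp_force: 0.0
```

>>> drive_tool(
  increments=[
    {"dp": [0, 0, 25], "rotation": [0, 0, 0], "hand": 0},
    {"dp": [0, 0, 30], "rotation": [0, 0, 0], "hand": 0},
    {"dp": [-11, -38, 0], "rotation": [0, 0, 0], "hand": 0},
    {"dp": [-11, -38, 0], "rotation": [0, 0, 0], "hand": 0},
    {"dp": [-11, -38, 0], "rotation": [0, 0, 0], "hand": 0},
    {"dp": [-11, -38, 0], "rotation": [0, 0, 0], "hand": 0},
    {"dp": [-11, -38, 0], "rotation": [0, 0, 0], "hand": 0},
    {"dp": [-12, -38, 0], "rotation": [0, 0, 0], "hand": 0},
  ],
)

```text
t: 7.62
tool_pos: [0.45, -0.1167, 0.0791]
tool_rot: [0.0, -0.051, 0.999, -0.0]
force: [-0.6, -0.5, 0.1]
grip_width: -0.0001
grasp_force: 0.0
```

>>> drive_tool(
  increments=[
    {"dp": [0, 0, -20], "rotation": [0, 0, 0], "hand": 0},
    {"dp": [0, 0, -10], "rotation": [0, 0, 0], "hand": 0},
    {"dp": [0, 0, 0], "rotation": [0, 0, 0], "hand": 0},
  ],
)

```text
t: 7.87
tool_pos: [0.4484, -0.1144, 0.0464]
tool_rot: [-0.002, -0.05, 0.999, 0.001]
force: [-0.2, -0.3, -0.6]
grip_width: 0.0001
grasp_force: 0.0
```

```bash
python3 - <<'E'
from h import *
im,d,P=cloud('side'); cv2.imwrite('pics/s3.png',cv2.convertScaleAbs(cv2.resize(im[110:270,180:350,::-1],None,fx=3.5,fy=3.5,interpolation=cv2.INTER_CUBIC),alpha=1.5))
E
```

```text
(no output)
```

View pics/s3.png

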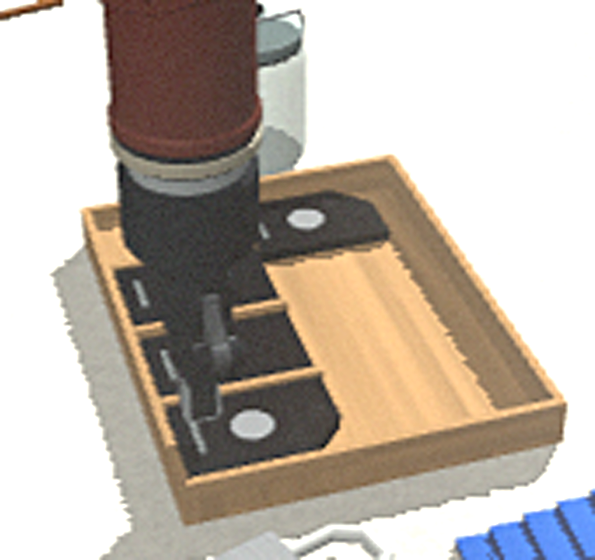

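The first fob lies flat in the bin with its disc at crop px (305,217). Next I'll touch down on the other one.

>>> drive_tool(
  increments=[
    {"dp": [0, 0, -10], "rotation": [0, 0, 0], "hand": 0},
    {"dp": [0, 0, -2], "rotation": [0, 0, 0], "hand": 0},
    {"dp": [0, 0, 0], "rotation": [0, 0, 0], "hand": 0},
    {"dp": [0, 0, 0], "rotation": [0, 0, 0], "hand": 0},
  ],
)

```text
t: 8.25
tool_pos: [0.4509, -0.1143, 0.0368]
tool_rot: [-0.0, -0.052, 0.999, 0.0]
force: [0.6, -0.0, 0.0]
grip_width: -0.0002
grasp_force: 0.0
```

>>> drive_tool(
  increments=[
    {"dp": [0, 0, -1], "rotation": [0, 0, 0], "hand": 0},
    {"dp": [0, 0, 0], "rotation": [0, 0, 0], "hand": 0},
  ],
)

```text
t: 8.42
tool_pos: [0.4511, -0.1149, 0.036]
tool_rot: [0.0, -0.051, 0.999, -0.0]
force: [0.1, 0.3, -0.4]
grip_width: 0.0
grasp_force: 0.0
```

>>> drive_tool(
  increments=[
    {"dp": [0, 0, -1], "rotation": [0, 0, 0], "hand": 0},
    {"dp": [0, 0, 0], "rotation": [0, 0, 0], "hand": 0},
  ],
)

```text
t: 8.58
tool_pos: [0.4508, -0.1152, 0.0349]
tool_rot: [0.0, -0.051, 0.999, -0.0]
force: [-0.1, 0.2, 0.2]
grip_width: -0.0005
grasp_force: 0.0
```

>>> drive_tool(
  increments=[
    {"dp": [0, 0, -1], "rotation": [0, 0, 0], "hand": 0},
    {"dp": [0, 0, -1], "rotation": [0, 0, 0], "hand": 0},
    {"dp": [0, 0, 0], "rotation": [0, 0, 0], "hand": 0},
  ],
)

```text
t: 8.83
tool_pos: [0.4506, -0.1151, 0.0326]
tool_rot: [-0.0, -0.051, 0.999, 0.0]
force: [-0.1, 0.1, -0.1]
grip_width: 0.0001
grasp_force: 0.0
```

>>> drive_tool(
  increments=[
    {"dp": [0, 0, -1], "rotation": [0, 0, 0], "hand": 0},
    {"dp": [0, 0, 0], "rotation": [0, 0, 0], "hand": 0},
  ],
)

```text
t: 9.0
tool_pos: [0.4506, -0.1152, 0.0317]
tool_rot: [-0.0, -0.051, 0.999, 0.0]
force: [0.0, -0.1, 0.4]
grip_width: -0.0002
grasp_force: 0.0
```

>>> drive_tool(
  increments=[
    {"dp": [0, 0, -0.7], "rotation": [0, 0, 0], "hand": 0},
    {"dp": [0, 0, 0], "rotation": [0, 0, 0], "hand": 0},
  ],
)

```text
t: 9.17
tool_pos: [0.4508, -0.1152, 0.0313]
tool_rot: [0.0, -0.051, 0.999, -0.0]
force: [0.0, 0.0, 1.5]
grip_width: 0.0002
grasp_force: 0.5
```

>>> drive_tool(
  increments=[
    {"dp": [0, 0, -0.8], "rotation": [0, 0, 0], "hand": 0},
    {"dp": [0, 0, 0], "rotation": [0, 0, 0], "hand": 0},
  ],
)

```text
t: 9.33
tool_pos: [0.4512, -0.1154, 0.0312]
tool_rot: [0.0, -0.051, 0.999, -0.0]
force: [-2.0, -0.8, 6.8]
grip_width: 0.0002
grasp_force: 3.5
```

>>> drive_tool(
  increments=[
    {"dp": [0, 0, -0.8], "rotation": [0, 0, 0], "hand": 0},
    {"dp": [3, 0.3, 0], "rotation": [0, 0, 0], "hand": 0},
    {"dp": [4, 0.4, 0], "rotation": [0, 0, 0], "hand": 0},
    {"dp": [4, 0.4, 0], "rotation": [0, 0, 0], "hand": 0},
    {"dp": [4, 0.4, 0], "rotation": [0, 0, 0], "hand": 0},
  ],
)

```text
t: 9.75
tool_pos: [0.4668, -0.1144, 0.0311]
tool_rot: [0.001, -0.051, 0.999, -0.001]
force: [-3.9, -0.9, 11.2]
grip_width: -0.0002
grasp_force: 6.1
```

>>> drive_tool(
  increments=[
    {"dp": [6, 0.6, 0], "rotation": [0, 0, 0], "hand": 0},
    {"dp": [6, 0.6, 0], "rotation": [0, 0, 0], "hand": 0},
    {"dp": [6, 0.6, 0], "rotation": [0, 0, 0], "hand": 0},
    {"dp": [6, 0.6, 0], "rotation": [0, 0, 0], "hand": 0},
  ],
)

```text
t: 10.08
tool_pos: [0.4909, -0.112, 0.0311]
tool_rot: [0.001, -0.051, 0.999, -0.001]
force: [-3.9, -0.8, 12.7]
grip_width: -0.0
grasp_force: 5.9
```

>>> drive_tool(
  increments=[
    {"dp": [6, 0.6, 0], "rotation": [0, 0, 0], "hand": 0},
    {"dp": [6, 0.6, 0], "rotation": [0, 0, 0], "hand": 0},
    {"dp": [6, 0.6, 0], "rotation": [0, 0, 0], "hand": 0},
    {"dp": [6, 0.6, 0], "rotation": [0, 0, 0], "hand": 0},
    {"dp": [0, 0, 0], "rotation": [0, 0, 0], "hand": 0},
  ],
)

```text
t: 10.5
tool_pos: [0.5161, -0.1095, 0.0311]
tool_rot: [0.002, -0.051, 0.999, -0.001]
force: [2.1, 0.0, 8.4]
grip_width: -0.0001
grasp_force: 4.2
```

>>> drive_tool(
  increments=[
    {"dp": [0, 0, 10], "rotation": [0, 0, 0], "hand": 0},
    {"dp": [0, 0, 20], "rotation": [0, 0, 0], "hand": 0},
    {"dp": [-23, -2.4, 0], "rotation": [0, 0, 0], "hand": 0},
    {"dp": [-23, -2.4, 0], "rotation": [0, 0, 0], "hand": 0},
    {"dp": [0, 0, 0], "rotation": [0, 0, 0], "hand": 0},
    {"dp": [0, 0, 0], "rotation": [0, 0, 0], "hand": 0},
  ],
)

```text
t: 11.0
tool_pos: [0.4668, -0.1135, 0.0596]
tool_rot: [-0.0, -0.051, 0.999, 0.0]
force: [-0.0, -0.1, -0.2]
grip_width: -0.0
grasp_force: 0.0
```

```bash
python3 - <<'E'
from h import *
im,d,P=cloud('side'); cv2.imwrite('pics/s4.png',cv2.convertScaleAbs(cv2.resize(im[110:270,180:350,::-1],None,fx=3.5,fy=3.5,interpolation=cv2.INTER_CUBIC),alpha=1.5))
E
```

```text
(no output)
```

View pics/s4.png

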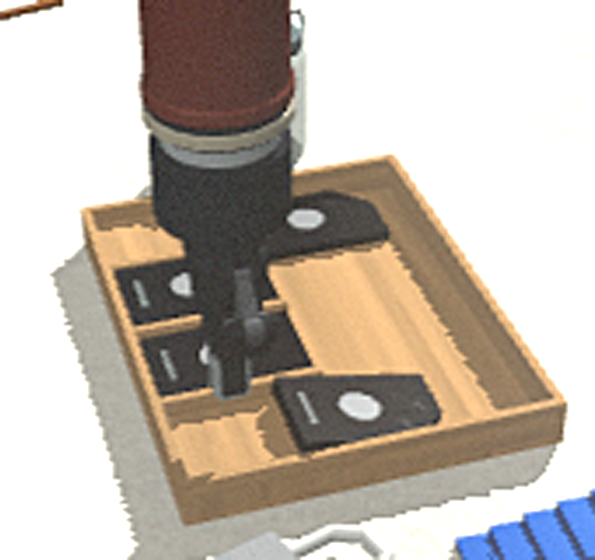

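The second fob is out straight, with its rear edge at crop px (275..305, 380..450) and the finger clear behind it.

>>> drive_tool(
  increments=[
    {"dp": [0, 0, -15], "rotation": [0, 0, 0], "hand": 0},
    {"dp": [0, 0, -15], "rotation": [0, 0, 0], "hand": 0},
    {"dp": [0, 0, -6], "rotation": [0, 0, 0], "hand": 0},
    {"dp": [0, 0, 0], "rotation": [0, 0, 0], "hand": 0},
  ],
)

```text
t: 11.38
tool_pos: [0.467, -0.1131, 0.0221]
tool_rot: [-0.001, -0.051, 0.999, 0.001]
force: [0.0, -0.0, 0.0]
grip_width: 0.0001
grasp_force: 0.0
```

>>> drive_tool(
  increments=[
    {"dp": [5, 0.5, 0], "rotation": [0, 0, 0], "hand": 0},
    {"dp": [5, 0.5, 0], "rotation": [0, 0, 0], "hand": 0},
    {"dp": [5, 0.5, 0], "rotation": [0, 0, 0], "hand": 0},
    {"dp": [5, 0.5, 0], "rotation": [0, 0, 0], "hand": 0},
    {"dp": [5, 0.5, 0], "rotation": [0, 0, 0], "hand": 0},
  ],
)

```text
t: 11.8
tool_pos: [0.4939, -0.1113, 0.0242]
tool_rot: [0.001, -0.051, 0.999, -0.0]
force: [0.0, -0.1, 0.5]
grip_width: -0.0001
grasp_force: 0.2
```

>>> drive_tool(
  increments=[
    {"dp": [5, 0.5, 0], "rotation": [0, 0, 0], "hand": 0},
    {"dp": [5, 0.5, 0], "rotation": [0, 0, 0], "hand": 0},
    {"dp": [5, 0.5, 0], "rotation": [0, 0, 0], "hand": 0},
    {"dp": [5, 0.5, 0], "rotation": [0, 0, 0], "hand": 0},
  ],
)

```text
t: 12.13
tool_pos: [0.5132, -0.1091, 0.0235]
tool_rot: [-0.0, -0.051, 0.999, 0.0]
force: [0.2, -0.7, -0.2]
grip_width: -0.0002
grasp_force: 0.1
```

>>> drive_tool(
  increments=[
    {"dp": [5, 0.5, 0], "rotation": [0, 0, 0], "hand": 0},
    {"dp": [5, 0.5, 0], "rotation": [0, 0, 0], "hand": 0},
    {"dp": [5, 0.5, 0], "rotation": [0, 0, 0], "hand": 0},
    {"dp": [5, 0.5, 0], "rotation": [0, 0, 0], "hand": 0},
    {"dp": [5, 0.5, 0], "rotation": [0, 0, 0], "hand": 0},
    {"dp": [5, 0.5, 0], "rotation": [0, 0, 0], "hand": 0},
    {"dp": [0, 0, 0], "rotation": [0, 0, 0], "hand": 0},
  ],
)

```text
t: 12.72
tool_pos: [0.5439, -0.1062, 0.0238]
tool_rot: [0.001, -0.051, 0.999, -0.0]
force: [0.0, 0.4, 0.1]
grip_width: 0.0001
grasp_force: 0.0
```

Tip at tray x of about -1. Lift and move clear toward the robot, then check.

>>> drive_tool(
  increments=[
    {"dp": [0, 0, 25], "rotation": [0, 0, 0], "hand": 0},
    {"dp": [0, 0, 35], "rotation": [0, 0, 0], "hand": 0},
    {"dp": [-10, 0, 35], "rotation": [0, 0, 0], "hand": 0},
    {"dp": [-30, 0, 20], "rotation": [0, 0, 0], "hand": 0},
    {"dp": [-35, 0, 0], "rotation": [0, 0, 0], "hand": 0},
    {"dp": [-35, 0, 0], "rotation": [0, 0, 0], "hand": 0},
    {"dp": [-30, 0, 0], "rotation": [0, 0, 0], "hand": 0},
    {"dp": [0, 0, 0], "rotation": [0, 0, 0], "hand": 0},
  ],
)

```text
t: 13.38
tool_pos: [0.3975, -0.105, 0.137]
tool_rot: [-0.002, -0.051, 0.999, 0.001]
force: [0.3, -0.1, -0.1]
grip_width: -0.0002
grasp_force: 0.0
```

```bash
python3 - <<'E'
from h import *
im,d,P=cloud('top'); cv2.imwrite('pics/t5.png',cv2.convertScaleAbs(cv2.resize(im[110:240,125:355,::-1],None,fx=3.4,fy=3.4,interpolation=cv2.INTER_CUBIC),alpha=2))
im,d,P=cloud('side')
th=.103;M=np.array([[np.cos(th),-np.sin(th)],[np.sin(th),np.cos(th)]])
Q=P.reshape(-1,3)*1000; T=(Q[:,:2]-[533.4,3])@M
dark=(im.reshape(-1,3).max(1)<60)
for s in(1,-1):
    k=dark&(abs(T[:,1]-s*108)<30)&(T[:,0]>-30)&(T[:,0]<105)&(Q[:,2]<40)
    A=np.c_[T[k],np.ones(k.sum())]; c=np.linalg.lstsq(A,Q[k,2],rcond=None)[0]
    print(s,k.sum(),'slope',c[:2],'z',np.median(Q[k,2]),'x',np.percentile(T[k,0],[2,98]))
E
```

```text
1 482 slope [0.00382209 0.05189796] z 14.761123357768636 x [-3.91776273 88.87454247]
-1 487 slope [-0.00109362 -0.00073483] z 17.73603674563995 x [-5.30803293 89.52771405]
```

View pics/t5.png

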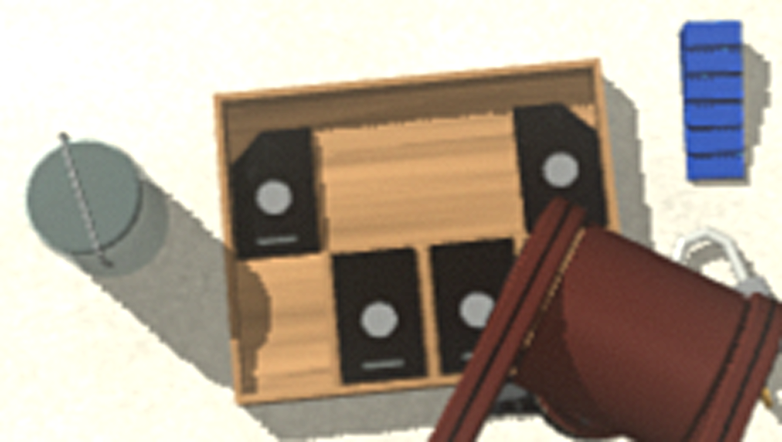

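```bash
python3 - <<'E'
from h import *
th=.103;M=np.array([[np.cos(th),-np.sin(th)],[np.sin(th),np.cos(th)]])
for n in('side','top'):
    im,d,P=cloud(n)
    Q=P.reshape(-1,3)*1000; T=(Q[:,:2]-[533.4,3])@M
    for s in(1,-1):
        o=[]
        for x in(15,40,70):
            for y in(-18,0,14):
                k=(abs(T[:,1]-s*111-y)<6)&(abs(T[:,0]-x)<8)&(Q[:,2]<40); o.append(round(float(np.median(Q[k,2])),1) if k.any() else None)
        print(n,s,o)
E
```

```text
side 1 [14.8, 14.3, 15.5, 14.7, 15.2, 15.3, 15.6, 15.2, 15.7]
side -1 [18.0, 17.5, 17.8, 17.7, 18.4, 18.1, 18.3, 17.6, 17.0]
top 1 [12.3, 12.8, 12.6, 12.3, 12.6, 13.5, 12.2, 12.0, 13.3]
top -1 [15.8, 18.3, 15.4, 15.2, 15.6, 15.3, 15.0, 14.7, 15.4]
```

Both fobs lie flat and the surroundings look untouched.

```bash
python3 -c "from station import robot; print(robot.close_job())"
```

```text
the job is handed in; nothing more can be done
None
```

Both withdrawn fobs lie flat in the reject bin, the two whole ones look unmoved in their pockets, and the job is handed in at about 14 s; contact force never read above about 15 N.

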